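Fit the crank to the spice mill and feel it engage

TASK

Lift the crank out of its cork tray, slide its sleeve over the upright shaft on top of the spice mill and work it round by feel until it drops fully home over the drive ribs hidden in the cup. Once it has dropped home, wind it on about a quarter turn clockwise (seen from above) from where it caught, and leave it there, fully home, without moving the mortar, salt bowl or spoon.

Things in the scene. Friction and masses are not known exactly. Their poses are not given: they have to be found in the camera images.
- crank: Loose crank of the spice mill, 0.25 kg: an upright steel sleeve (outer diameter 34, bore 18 right through, 50 high). Origin on the sleeve's axis at its lower end, z up the axis. The lowest 11 is three broad teeth with three gaps 120 deg apart (gaps at 0, 120, 240 deg from +x, 9 wide at the narrowest). At the start the sleeve stands in the cork tray's cavity.
- crank_knob (a point): Middle of the crank's upright walnut knob (diameter 22), at x = 75, z = 58 in the crank's frame; the knob reaches from z = 38 to 78. An aluminium arm 14 wide joins it to the sleeve along +x, at z = 30 to 38.
- tray: Fixed cork storage block 150 x 84 x 20 high, origin under its centre. Its round moulded cavity (diameter 41, 14 deep, floor 6 above the table) lies at x = -35, y = 0 in its frame.
- mill: Fixed spice mill, red enamelled body 104 across at the foot, origin under its centre. On top a round dark cup (inner diameter 47, outer 56, rim 100 above the table, floor 85 above it) with an upright steel shaft in the middle: diameter 16, its top 11 tapered to 6, ending 124 above the table.
- mill_seat (a point): Centre of the cup's floor on the mill, at the shaft's foot, 85 above the table. Down here three radial ribs 120 deg apart (6.4 wide, round-topped, 9 high, ending 17 from the axis) turn with the shaft; their angle is not told. With its teeth standing on the ribs the crank sits 9 too high; fully home, the ribs are in its gaps and its origin is at this point.
- mill_drive (a joint): Angle in rad by which the mill's shaft and ribs have been wound since the start (0 at the start, growing clockwise seen from above). It is stiff, about 0.25 N m, and stays where it is left.
- mortar: Bystander: marble mortar, 100 across, 75 high, on the table; origin at the centre of its underside.
- salt_bowl: Bystander: blue ceramic salt bowl, 80 across, 40 high, on the table; origin at the centre of its underside.
- spoon: Bystander: olive wood spoon, 220 long, lying on the table; origin at the handle-bowl line's middle on the underside.
Mind the look-alikes: they are no part of the job. What is shaped like the crank but pink is not meant.

How it is judged:
On the way:
1. the crank is fully home on the mill's drive, before the drive has been wound as much as 25 degrees either way (horizontal distance between crank and mill_seat below 0.004 m and z of crank in the frame of mill_seat between -0.004 and 0.004 m and angle between crank's own z axis and vertical below 0.08 rad and value of joint mill_drive between -0.44 and 0.44 rad), for 0.1 s.
At the end, for the whole second after the job is handed in: The crank rests upright (within 0.08 rad) and fully home on the mill (origin within 4 mm of the seat in height and sideways), the drive wound 1.05 to 2.1 rad clockwise from its start (a quarter turn is 1.57), the crank at rest and let go, no bystander moved more than 30 mm (horizontal distance between crank and mill_seat below 0.004 m and z of crank in the frame of mill_seat between -0.004 and 0.004 m and angle between crank's own z axis and vertical below 0.08 rad and value of joint mill_drive between 1.05 and 2.1 rad and linear speed of crank below 0.02 m/s and angular speed of crank below 0.2 rad/s); the robot touches nothing.
It fails at once if one of the bystanders is moved by more than 30 mm (distance of any of mortar, salt_bowl, spoon from where it was at the start of the episode above 0.03 m).
It also fails if it takes over 70 s, if anything falls off the work surface, if the arm or the gripper's body presses on something with over 40 N, if the wrist force passes 120 N, or if a joint passes its speed limit or range.

ROBOT

A 6-joint arm with a two-finger parallel gripper is mounted at the origin on the work surface. World frame = base frame: x ahead of the robot, y to its left, z up, the work surface at z = 0. Lengths are in m, angles in rad, forces in N, time in s.
With the tool pointing down it reaches from about 0.375 to 0.9 m from the base axis. Payload 3.1 kg.
Tool frame: the origin (TCP) lies where the fingers leave the gripper's body, on its centre line; the fingertips stand 73 mm ahead of it and the grasp point (between the pads) lies 54 mm ahead of it; z points along the fingers, y is the line along which they close (so a half turn about z gives the same grasp; the last joint's range is limited). The gripper opens to 85 mm and grips with 20 to 120 N. Pads are 22 mm wide; open, the fingers measure 114 mm over their backs; the gripper's body (76 mm by 85 mm) begins 54 mm behind the grasp point. The pads swing forward as they close: fully open they stand 13 mm farther back than shut.
Start: joints at [1.02, 0.527, 1.433, -0, 1.181, -0.178], TCP at [0.227, 0.582, 0.304] pointing down, gripper open.
Joint ranges: [-3.08, 3.08], [-0.75, 2.2], [0.22, 2.44], [-1.43, 4.57], [0, 2.65], [-2.85, 2.85]. Speed limits (rad/s): [2.79, 2.79, 3.14, 3.14, 3.14, 3.14].

INTERFACE

Orientations are given as a unit quaternion [x, y, z, w].
In Python, from station import manip gives the robot as it stands.
- The arm moves only by the shell command python3 -m crank 'ROWS' [FORCE]. ROWS is JSON, a list of rows, each an object with "dp": the shift along the tool's x, y, z normalised to -1 to 1, where 1 is 50 cm, a list of three; "delta_rot": the turn, a rotation vector about the tool's x, y, z normalised to -1 to 1, where 1 is 2 pi rad, a list of three; "fingers": the opening, from -1 (shut) to 1 (fully open). A call has 1 to 12 rows; each row shifts and turns the commanded pose from where the row before left it, along the tool's axes as they then stand; what a row does not reach is not made up. A row lasts 1/12 s, in which the tool goes at most 41.7 mm and 7.16 degrees, less where a joint would pass 70% of its speed; a pose out of reach is approached as far as the arm can. A call with a number of a shift or a turn outside -1 to 1 is refused whole. A call with a gripper value outside its range is refused whole. The fingers move at their own pace and stop on an object; FORCE is the grip in N (left out, the last holds). Time passes only in rows, so rows that do not move let the fingers close. It gives the time, the measured TCP pose, the force, the opening and the grip force at its end, in the units of the state.
- manip.sense(): the state, without advancing time (a new reading comes with each control period).
- manip.snapshot(name): name is "scene" or "top"; returns (picture, depth): 420x560x3 uint8, red, green, blue; 420x560 float32, m along the optical axis (not along the pixel's ray), 0 where there is no reading.
- manip.camera_model(name): a dict with "fx", "fy", "cx", "cy" (pixels), "origin" and "attitude" of the camera in the world. Camera axes: x right, y up, looking along -z (the intrinsics and any distortion apply to the point x, -y, -z); pixel columns grow to the right and rows downward; lengths in m; the calibration is good to about 2 mm. A picture is of the moment at which its call begins. camera_model takes no time and is no camera call.
- manip.sign_off(): hands the job in; it is judged then, once.
The state is a dict: "t": time; "q": joint angles; "qd": joint speeds; "tau": joint torques, N m; "tcp_pos": TCP position; "tool_rot": TCP orientation; "force": force on the tool from outside, world axes, zero at the start; "ft_torque": the same for the moment, N m; "finger_gap": opening from 0.0 (shut) to 1.0 (fully open); "gripper_force": force on a finger pad.
Only numpy, scipy, OpenCV 4.12 (cv2) and the standard library are available. Lean on these libraries where they do the work, as an engineer would, in place of code of your own. Each camera call takes 0.05 s, during which the arm holds its last target. There are 200 camera calls.

## Working session

There is one attempt and no reset: what is moved stays moved. The work goes in short steps, Python scripts to look and compute and a shell command to move; the robot and the scene stay as the last step left them, time stands still between calls to the robot, and variables do not carry over. Pictures are saved under pics/ and viewed, at most 10 in all, crops included, and the job is handed in when it is done.

```bash
ls; mkdir -p pics; python3 - <<'E'
from station import manip
import cv2,numpy as np
s=manip.sense();print(s)
for n in("scene","top"):
    p,d=manip.snapshot(n);np.savez(f"pics/{n}0.npz",p=p,d=d)
    cv2.imwrite(f"pics/{n}0.png",p[:,:,::-1]);print(n,manip.camera_model(n))
E
```

```text
pics
{'t': 0.0, 'q': array([ 1.02051195e+00,  5.28469143e-01,  1.43393802e+00,  5.98671568e-06,
        1.18138494e+00, -1.78508505e-01]), 'qd': array([ 0.00070588, -0.00064601,  0.00092721, -0.00074754,  0.00165657,
       -0.0002309 ]), 'tau': array([ 3.72096665e-04, -4.42345405e+01, -1.78027833e+01, -2.35601738e-04,
        8.34076724e-03, -2.13129704e-05]), 'tcp_pos': array([0.22671545, 0.58181443, 0.30292026]), 'tool_rot': array([ 1.84820253e-01,  9.82771726e-01, -1.02652845e-03, -3.94511814e-04]), 'force': array([ 0.18011733, -0.79200832,  0.0514218 ]), 'ft_torque': array([-0.03922616,  0.07677933,  0.01579383]), 'gripper_force': 0.0, 'finger_gap': 0.9994254871050325}
scene {'fx': 422.6789887320789, 'fy': 422.6789887320789, 'cx': 282.3455401854075, 'cy': 207.66320660245447, 'origin': array([0.92426095, 0.47546862, 0.86267173]), 'attitude': array([0.09425431, 0.30719733, 0.90534363, 0.27766679])}
top {'fx': 384.43320130598664, 'fy': 384.43320130598664, 'cx': 280.1682635764095, 'cy': 206.68399275759288, 'origin': array([0.51207012, 0.01094328, 0.9255986 ]), 'attitude': array([ 0.03095708, -0.02916566, -0.70260087,  0.71031194])}
```

View pics/scene0.png

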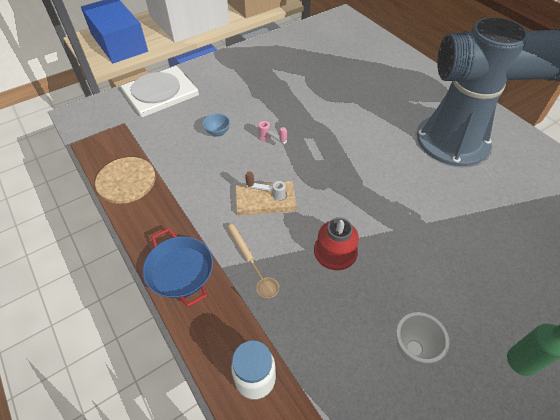

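View pics/top0.png

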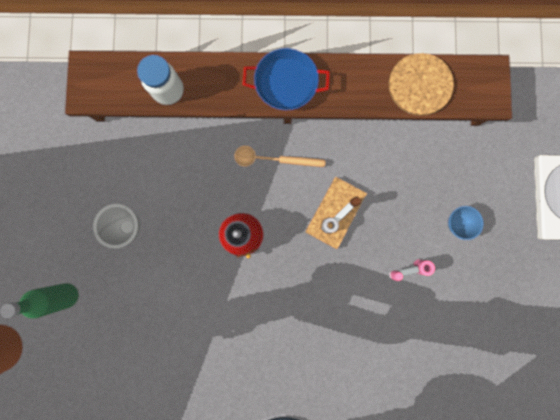

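The scene view has two crank-shaped things:
- A steel and walnut one standing in the cork tray: sleeve at scene (279,188) / top (331,226), knob at scene (250,179) / top (355,202).
- A pink one on the table: scene (264,130), top (427,268).

The steel one in the cork tray fits the description. The mill's cup is at top (238,233) / scene (340,228). I'll measure these and make one enlarged crop.

```bash
cat > h.py <<'E'
import numpy as np,cv2
from station import manip
from scipy.spatial.transform import Rotation as R
def cam(n):
    c=manip.camera_model(n);return c,R.from_quat(c["attitude"]).as_matrix()
def world(n,u,v,d):
    c,A=cam(n);u,v,d=map(np.asarray,(u,v,d))
    P=np.stack([(u-c["cx"])/c["fx"]*d,-(v-c["cy"])/c["fy"]*d,-d],-1)
    return P@A.T+c["origin"]
def plane(n,u,v,z):
    c,A=cam(n);r=world(n,u,v,1.)-c["origin"];return c["origin"]+r*(z-c["origin"][2])/r[2]
def cloud(n,d):
    v,u=np.mgrid[:d.shape[0],:d.shape[1]];W=world(n,u,v,d);W[d==0]=np.nan;return W
E
python3 - <<'E'
from h import *
for n,(u0,v0) in(("scene",(265,185)),("top",(340,212))):
    f=np.load(f"pics/{n}0.npz");p,d=f["p"],f["d"];W=cloud(n,d)
    hsv=cv2.cvtColor(p,cv2.COLOR_RGB2HSV)
    sub=np.zeros(d.shape,bool);sub[v0-45:v0+45,u0-45:u0+45]=1
    z=W[...,2]
    for nm,lo,hi in(("sleeve top",.050,.063),("arm",.034,.048),("knob",.070,.095),("tray",.016,.024)):
        m=sub&(z>lo)&(z<hi)
        if nm=="sleeve top": m&=hsv[...,1]<70
        if m.sum(): print(n,nm,m.sum(),np.nanmedian(W[m],0).round(4),np.nanmean(W[m],0).round(4),np.argwhere(m).mean(0).round(1))
    sub[:]=0;u1,v1=(340,232) if n=="scene" else (240,233);sub[v1-40:v1+40,u1-40:u1+40]=1
    for nm,lo,hi in(("rim",.096,.104),("shaft",.108,.13)):
        m=sub&(z>lo)&(z<hi);
        if m.sum():
            q=np.argwhere(m)[:,::-1].astype(np.float32);c=cv2.minEnclosingCircle(q)
            print(n,nm,m.sum(),np.nanmean(W[m],0).round(4),c,plane(n,*c[0],(lo+hi)/2 if nm=="rim" else .12))
    if n=="top": a=cv2.resize(p[165:275,200:390],None,fx=4,fy=4,interpolation=cv2.INTER_CUBIC);cv2.imwrite("pics/crop1.png",a[...,::-1])
E
```

```text
scene sleeve top 109 [ 0.5468 -0.0981  0.056 ] [ 0.5473 -0.0993  0.0556] [186.  278.3]
scene arm 198 [ 0.565  -0.1235  0.0437] [ 0.5553 -0.1316  0.0429] [183.1 268.6]
scene knob 70 [ 0.6007 -0.1486  0.0816] [ 0.6002 -0.1498  0.0803] [175.8 249.1]
scene tray 1213 [ 0.5924 -0.1101  0.0208] [ 0.5883 -0.1109  0.0208] [199.  262.5]
scene rim 188 [0.5241 0.1077 0.0997] ((339.55999755859375, 228.0), 12.599848747253418) [0.52386657 0.10803187 0.1       ]
scene shaft 48 [0.525  0.109  0.1174] ((340.45123291015625, 223.7926788330078), 4.096821308135986) [0.52585995 0.11014096 0.12      ]
top sleeve top 130 [ 0.548  -0.1021  0.0552] [ 0.5486 -0.1031  0.0551] [223.8 331.5]
top arm 151 [ 0.5744 -0.1288  0.0433] [ 0.5735 -0.1276  0.0432] [213.3 341.5]
top knob 78 [ 0.5988 -0.1536  0.0822] [ 0.5993 -0.154   0.081 ] [200.6 356.1]
top tray 1764 [ 0.5828 -0.1183  0.0194] [ 0.5801 -0.1168  0.0195] [211.2 335.3]
top rim 156 [0.5243 0.1049 0.0991] ((237.38710021972656, 233.35484313964844), 12.912389755249023) [0.52408917 0.1044764  0.1       ]
top shaft 44 [0.5242 0.1039 0.1176] ((236.6666717529297, 233.3333282470703), 3.7268776893615723) [0.52382636 0.10371837 0.12      ]
```

View pics/crop1.png

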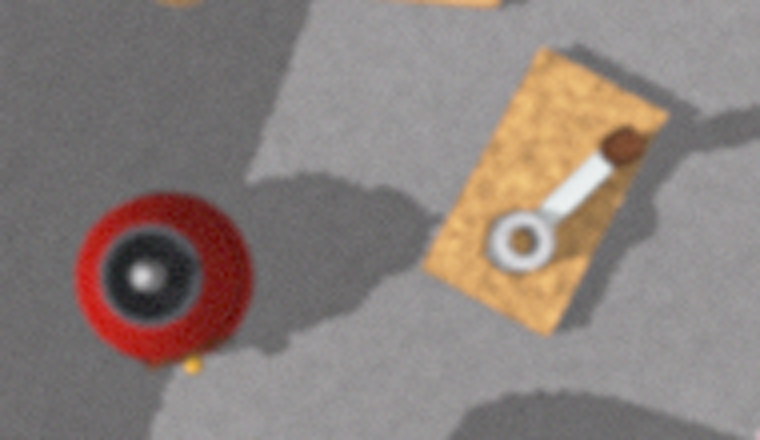

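The crop confirms it: a steel sleeve at crop (522,241), with an aluminium arm and a walnut knob at (625,145), stands in the cork tray. The mill shaft is at (150,275). Heights come out right (sleeve top .056, knob top .082, rim .100), and sleeve to knob is 73 mm. Before moving I'll check for tall obstacles near the start of the path.

```bash
python3 - <<'E'
from h import *
for n in("top","scene"):
    W=cloud(n,np.load(f"pics/{n}0.npz")["d"]);x,y,z=W[...,0],W[...,1],W[...,2]
    m=(x>.15)&(x<.62)&(y>.2)&(y<.75)&(z>.1)
    if m.any():
        for lo in(.1,.15,.2,.25,.3,.4):
            k=m&(z>lo)&(z<lo+.05)
            if k.any(): print(n,lo,k.sum(),x[k].min().round(3),x[k].max().round(3),y[k].min().round(3),y[k].max().round(3))
    for nm,(u,v),zz in((("knob",(356,201),.084),("sleeve",(330.5,225.2),.056)) if n=="top" else (("knob",(249.5,175),.084),("sleeve",(279,185),.056))):
        print(n,nm,plane(n,u,v,zz).round(4))
E
```

```text
top 0.1 722 0.347 0.406 0.486 0.543
top 0.15 341 0.362 0.389 0.503 0.531
top 0.2 55 0.364 0.387 0.504 0.529
top knob [ 0.5982 -0.1531  0.084 ]
top sleeve [ 0.5454 -0.1007  0.056 ]
scene 0.1 849 0.354 0.405 0.489 0.549
scene 0.15 88 0.371 0.389 0.505 0.525
scene knob [ 0.5995 -0.1486  0.084 ]
scene sleeve [ 0.5441 -0.1008  0.056 ]
```

```bash
python3 -m crank '[{"dp":[-0.05,-0.05,-0.03],"delta_rot":[0,0,0],"fingers":1},{"dp":[-0.057,-0.055,-0.02],"delta_rot":[0,0,0],"fingers":1},{"dp":[-0.057,-0.055,0],"delta_rot":[0,0,0],"fingers":1},{"dp":[-0.057,-0.055,0],"delta_rot":[0,0,0],"fingers":1},{"dp":[-0.057,-0.055,0],"delta_rot":[0,0,0],"fingers":1},{"dp":[-0.057,-0.055,0],"delta_rot":[0,0,0],"fingers":1},{"dp":[-0.057,-0.055,0],"delta_rot":[0,0,0],"fingers":1},{"dp":[-0.057,-0.055,0],"delta_rot":[0,0,0],"fingers":1},{"dp":[-0.057,-0.055,0],"delta_rot":[0,0,0],"fingers":1},{"dp":[-0.057,-0.055,0],"delta_rot":[0,0,0],"fingers":1},{"dp":[-0.057,-0.055,0],"delta_rot":[0,0,0],"fingers":1},{"dp":[-0.057,-0.055,0],"delta_rot":[0,0,0],"fingers":1}]' 60
cat >> h.py <<'E'
def need(x,y,z,yaw=None):
    s=manip.sense();A=R.from_quat(s["tool_rot"]);M=A.as_matrix()
    d=A.inv().apply(np.array([x,y,z])-s["tcp_pos"])/.5
    yx=np.degrees(np.arctan2(M[1,0],M[0,0]))
    print("t",round(s["t"],2),"tcp",s["tcp_pos"].round(4),"yaw",yx.round(1),"tilt",np.degrees(np.arccos(-M[2,2])).round(2),"q6",s["q"][5].round(2),"F",s["force"].round(1),"T",s["ft_torque"].round(2),"gap",round(s["finger_gap"],3),"grip",round(s["gripper_force"],1))
    print("dp",d.round(4),"rotz" , None if yaw is None else round(((yx-yaw+180)%360-180)/360,4))
E
python3 -c "
from h import *
need(.5465,-.101,.2,136.5)"
```

```text
t: 1.1
tcp_pos: [0.4236, 0.1523, 0.3288]
tool_rot: [0.185, 0.983, -0.0, -0.0]
force: [0.9, 0.5, 0.6]
finger_gap: 1.0
gripper_force: 0.0
t 1.1 tcp [0.4236 0.1523 0.3288] yaw 158.7 tilt 0.02 q6 -1.1 F [0.9 0.5 0.6] T [-0.02 -0.04  0.03] gap 1.0 grip 0.0
dp [-0.4132 -0.3827  0.2575] rotz 0.0617
```

```bash
python3 -m crank '[{"dp":[-0.05,-0.048,0.025],"delta_rot":[0,0,0],"fingers":1},{"dp":[-0.05,-0.048,0.025],"delta_rot":[0,0,0],"fingers":1},{"dp":[-0.05,-0.048,0.025],"delta_rot":[0,0,0],"fingers":1},{"dp":[-0.05,-0.048,0.025],"delta_rot":[0,0,0],"fingers":1},{"dp":[-0.05,-0.048,0.025],"delta_rot":[0,0,0],"fingers":1},{"dp":[-0.05,-0.048,0.025],"delta_rot":[0,0,0],"fingers":1},{"dp":[-0.05,-0.048,0.025],"delta_rot":[0,0,0],"fingers":1},{"dp":[-0.05,-0.048,0.025],"delta_rot":[0,0,0.0155],"fingers":1},{"dp":[0,0,0],"delta_rot":[0,0,0.0155],"fingers":1},{"dp":[0,0,0],"delta_rot":[0,0,0.0155],"fingers":1},{"dp":[0,0,0],"delta_rot":[0,0,0.0155],"fingers":1},{"dp":[0,0,0],"delta_rot":[0,0,0],"fingers":1}]' 60
python3 -c "
from h import *
need(.5465,-.101,.2,136.5)
for n in ('top','scene'):
    p,d=manip.snapshot(n);cv2.imwrite('pics/%s1.png'%n,p[...,::-1])"
```

```text
t: 2.1
tcp_pos: [0.5397, -0.0976, 0.2282]
tool_rot: [0.373, 0.928, 0.0, -0.001]
force: [0.3, 0.2, -0.6]
finger_gap: 1.0
gripper_force: 0.0
t 2.1 tcp [ 0.5397 -0.0976  0.2282] yaw 136.2 tilt 0.08 q6 -1.19 F [ 0.3  0.2 -0.6] T [ 0.07 -0.03 -0.02] gap 1.0 grip 0.0
dp [-0.0145  0.0046  0.0565] rotz -0.0007
```

```bash
python3 -m crank '[{"dp":[-0.0145,0.0046,0.03],"delta_rot":[0,0,0],"fingers":1},{"dp":[0,0,0.06],"delta_rot":[0,0,0],"fingers":1},{"dp":[0,0,0.06],"delta_rot":[0,0,0],"fingers":1},{"dp":[0,0,0.05],"delta_rot":[0,0,0],"fingers":1},{"dp":[0,0,0.03],"delta_rot":[0,0,0],"fingers":1},{"dp":[0,0,0.03],"delta_rot":[0,0,0],"fingers":1},{"dp":[0,0,0],"delta_rot":[0,0,0],"fingers":1},{"dp":[0,0,0],"delta_rot":[0,0,0],"fingers":1}]' 60
python3 -c "
from h import *
need(.5465,-.101,.098,136.5)
p,d=manip.snapshot('scene');cv2.imwrite('pics/scene2.png',cv2.resize(p[110:250,180:360],None,fx=4,fy=4)[...,::-1])"
```

```text
t: 2.87
tcp_pos: [0.5465, -0.1003, 0.0984]
tool_rot: [0.371, 0.929, -0.0, -0.001]
force: [-0.6, 0.1, 0.9]
finger_gap: 0.995
gripper_force: 0.0
t 2.87 tcp [ 0.5465 -0.1003  0.0984] yaw 136.5 tilt 0.1 q6 -1.19 F [-0.6  0.1  0.9] T [ 0.02  0.03 -0.04] gap 0.995 grip 0.0
dp [-0.0009 -0.001   0.0008] rotz -0.0001
```

View pics/scene2.png

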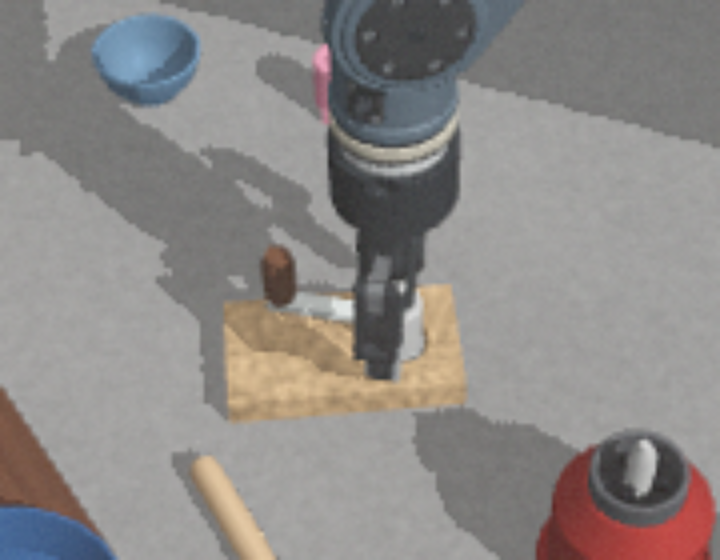

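The near finger is in front of the sleeve at crop (380,320). The sleeve stands between the fingers and the knob is clear at (278,275). I'll close the gripper.

```bash
python3 -m crank '[{"dp":[0,0,0],"delta_rot":[0,0,0],"fingers":-1},{"dp":[0,0,0],"delta_rot":[0,0,0],"fingers":-1},{"dp":[0,0,0],"delta_rot":[0,0,0],"fingers":-1},{"dp":[0,0,0],"delta_rot":[0,0,0],"fingers":-1},{"dp":[0,0,0],"delta_rot":[0,0,0],"fingers":-1},{"dp":[0,0,0],"delta_rot":[0,0,0],"fingers":-1},{"dp":[0,0,0],"delta_rot":[0,0,0],"fingers":-1},{"dp":[0,0,0],"delta_rot":[0,0,0],"fingers":-1}]' 60
python3 -m crank '[{"dp":[0,0,-0.02],"delta_rot":[0,0,0],"fingers":-1},{"dp":[0,0,-0.05],"delta_rot":[0,0,0],"fingers":-1},{"dp":[0,0,-0.06],"delta_rot":[0,0,0],"fingers":-1},{"dp":[0,0,-0.06],"delta_rot":[0,0,0],"fingers":-1},{"dp":[0,0,-0.03],"delta_rot":[0,0,0],"fingers":-1},{"dp":[0,0,0],"delta_rot":[0,0,0],"fingers":-1},{"dp":[0,0,0],"delta_rot":[0,0,0],"fingers":-1}]' 60
python3 -c "
from h import *
need(.523,.1065,.21)
for n in('scene','top'):
    p,d=manip.snapshot(n);np.savez('pics/%s3.npz'%n,p=p,d=d)
    W=cloud(n,d);h=cv2.cvtColor(p,cv2.COLOR_RGB2HSV);x,y,z=np.moveaxis(W,-1,0)
    m=(h[...,0]<15)&(h[...,1]>80)&(z>.12)&(z<.22)&(abs(x-.6)<.06)&(abs(y+.15)<.06)
    t=m&(z>np.nanpercentile(z[m],75)-.006) if m.any() else m
    print(n,m.sum(),W[t].mean(0),np.nanmax(z[m]) if m.any() else 0)
    if n=='scene':cv2.imwrite('pics/scene3.png',cv2.resize(p[70:250,180:400],None,fx=3.5,fy=3.3)[...,::-1])
"
```

```text
t: 3.58
tcp_pos: [0.5472, -0.1008, 0.0999]
tool_rot: [0.372, 0.928, 0.0, 0.001]
force: [-0.9, 0.9, 6.5]
finger_gap: 0.372
gripper_force: 59.9
t: 4.17
tcp_pos: [0.5467, -0.1006, 0.2095]
tool_rot: [0.372, 0.928, -0.0, 0.001]
force: [0.3, -0.1, -3.1]
finger_gap: 0.373
gripper_force: 60.2
t 4.17 tcp [ 0.5467 -0.1006  0.2095] yaw 136.4 tilt 0.07 q6 -1.19 F [ 0.3 -0.1 -3.1] T [0.01 0.   0.04] gap 0.373 grip 60.2
dp [ 0.3201  0.2672 -0.0012] rotz None
scene 66 [ 0.60092473 -0.14904098  0.19322805] 0.19628066645006592
top 0 [nan nan nan] 0<string>:9: RuntimeWarning: Mean of empty slice.
  ret = um.true_divide(
```

View pics/scene3.png

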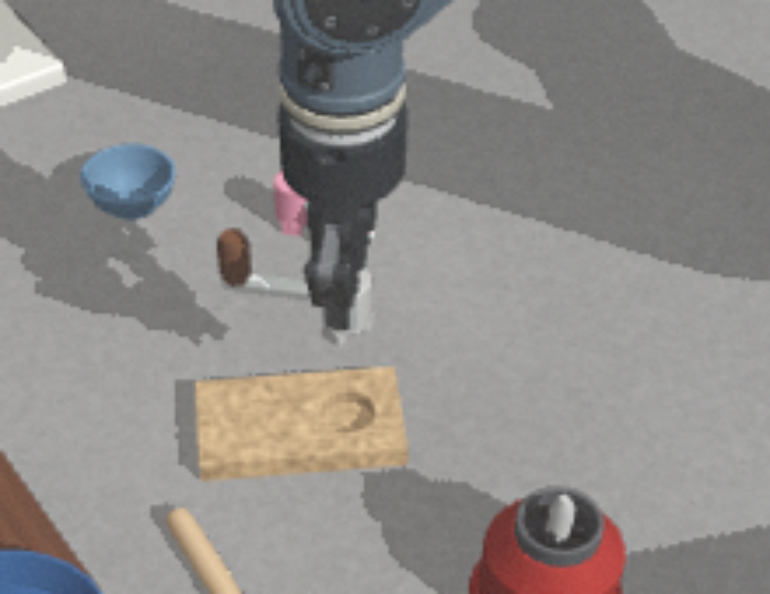

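Lifted and upright: the knob is at crop (235,255), its top measured at z=.193 against .194 expected. The sleeve is in the fingers at (345,310), the tray is empty, and the mill shaft is at (562,515). Next I'll carry it above the mill and turn it anticlockwise to get clockwise wrist range.

```bash
python3 -m crank '[{"dp":[0,0,-0.04],"delta_rot":[0,0,0],"fingers":-1},{"dp":[0.04,0.034,-0.03],"delta_rot":[0,0,0],"fingers":-1},{"dp":[0.054,0.046,0],"delta_rot":[0,0,0],"fingers":-1},{"dp":[0.054,0.046,0],"delta_rot":[0,0,0],"fingers":-1},{"dp":[0.054,0.046,0],"delta_rot":[0,0,0],"fingers":-1},{"dp":[0.054,0.046,0],"delta_rot":[0,0,0],"fingers":-1},{"dp":[0.04,0.034,0],"delta_rot":[0,0,0],"fingers":-1},{"dp":[0.02,0.018,0],"delta_rot":[0,0,0],"fingers":-1},{"dp":[0,0,0],"delta_rot":[0,0,0],"fingers":-1}]' 80
python3 -m crank '[{"dp":[0,0,0],"delta_rot":[0,0,-0.018],"fingers":-1},{"dp":[0,0,0],"delta_rot":[0,0,-0.018],"fingers":-1},{"dp":[0,0,0],"delta_rot":[0,0,-0.018],"fingers":-1},{"dp":[0,0,0],"delta_rot":[0,0,-0.018],"fingers":-1},{"dp":[0,0,0],"delta_rot":[0,0,-0.018],"fingers":-1},{"dp":[0,0,0],"delta_rot":[0,0,-0.018],"fingers":-1},{"dp":[0,0,0],"delta_rot":[0,0,0],"fingers":-1},{"dp":[0,0,0],"delta_rot":[0,0,0],"fingers":-1}]' 80
python3 -c "
from h import *
need(.525,.1065,.23)
p,d=manip.snapshot('scene');np.savez('pics/scene4.npz',p=p,d=d)
cv2.imwrite('pics/scene4.png',cv2.resize(p[160:270,280:400],None,fx=5,fy=5)[...,::-1])
"
```

```text
t: 5.02
tcp_pos: [0.5236, 0.109, 0.2419]
tool_rot: [0.37, 0.929, -0.0, -0.003]
force: [-0.2, 0.1, -3.0]
finger_gap: 0.364
gripper_force: 82.8
t: 5.68
tcp_pos: [0.5252, 0.1053, 0.2427]
tool_rot: [0.043, 0.999, -0.0, -0.001]
force: [-0.5, -0.2, -2.8]
finger_gap: 0.363
gripper_force: 82.8
t 5.68 tcp [0.5252 0.1053 0.2427] yaw 175.0 tilt 0.15 q6 -1.49 F [-0.5 -0.2 -2.8] T [-0.05  0.04  0.03] gap 0.363 grip 82.8
dp [0.0005 0.0024 0.0254] rotz None
```

View pics/scene4.png

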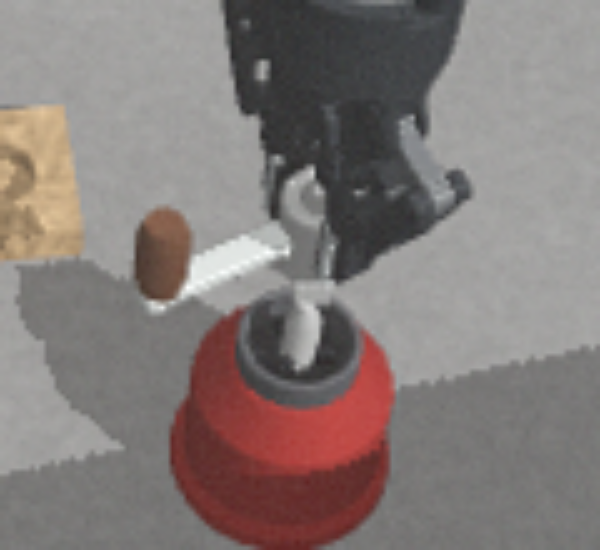

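The sleeve sits above the shaft: sleeve at crop (308,240), shaft at (303,340), knob at (163,225). I'll check the sideways offset within this same view.

```bash
python3 - <<'E'
from h import *
f=np.load("pics/scene4.npz");p,d=f["p"],f["d"];W=cloud("scene",d);x,y,z=np.moveaxis(W,-1,0)
h=cv2.cvtColor(p,cv2.COLOR_RGB2HSV)
m=(h[...,0]<15)&(h[...,1]>80)&(z>.17)&(z<.25)
m[:200]=0;k=m&(z>.222);print("knob",m.sum(),np.nanmax(z[m]),W[k].mean(0))
g=(z>.206-.012)&(z<.206)&(h[...,1]<60)&(abs(x-.525)<.03)&(abs(y-.106)<.03)&(h[...,2]>110)
print("sleeve top",g.sum(),W[g].mean(0),np.argwhere(g).mean(0))
s=(z>.108)&(z<.13)&(abs(x-.525)<.03)&(abs(y-.108)<.02)&(h[...,2]>90);print("shaft",s.sum(),W[s].mean(0))
c,A=cam("scene")
for P in((.525,.1065,.198),(.525,.1065,.149),(.525,.1065,.124),(.525,.1065,.1)):
    q=A.T@(np.array(P)-c["origin"]);u=c["cx"]-c["fx"]*q[0]/q[2];v=c["cy"]+c["fy"]*q[1]/q[2];print(P,"crop",(u-280)*5,(v-160)*5)
E
```

```text
knob 149 0.22905579082792438 [0.60026625 0.09977352 0.2259396 ]
sleeve top 82 [0.53278622 0.10525568 0.1986945 ] [201.04878049 340.51219512]
shaft 45 [0.525255   0.10915092 0.11682638]
(0.525, 0.1065, 0.198) crop 319.39982970706524 199.6511407799403
(0.525, 0.1065, 0.149) crop 305.92754383624197 272.2770756522219
(0.525, 0.1065, 0.124) crop 299.4982815105004 306.9357216624988
(0.525, 0.1065, 0.1) crop 293.5849681448917 338.8130077806741
```

```bash
python3 -m crank '[{"dp":[0.002,0.005,0.01],"delta_rot":[0,0,0],"fingers":-1},{"dp":[0,0,0.016],"delta_rot":[0,0,0],"fingers":-1},{"dp":[0,0,0.016],"delta_rot":[0,0,0],"fingers":-1},{"dp":[0,0,0.016],"delta_rot":[0,0,0],"fingers":-1},{"dp":[0,0,0],"delta_rot":[0,0,0],"fingers":-1},{"dp":[0,0,0],"delta_rot":[0,0,0],"fingers":-1}]' 80
python3 -c "
from h import *
need(.5245,.1078,.195)"
```

```text
t: 6.23
tcp_pos: [0.5243, 0.1086, 0.2139]
tool_rot: [0.041, 0.999, -0.0, -0.001]
force: [-0.1, 0.1, -3.2]
finger_gap: 0.363
gripper_force: 82.8
t 6.23 tcp [0.5243 0.1086 0.2139] yaw 175.2 tilt 0.13 q6 -1.49 F [-0.1  0.1 -3.2] T [0.04 0.09 0.01] gap 0.363 grip 82.8
dp [-0.0006 -0.0016  0.0378] rotz None
```

```bash
python3 -m crank '[{"dp":[0,0,0.01],"delta_rot":[0,0,0],"fingers":-1},{"dp":[0,0,0.01],"delta_rot":[0,0,0],"fingers":-1},{"dp":[0,0,0],"delta_rot":[0,0,0],"fingers":-1},{"dp":[0,0,0],"delta_rot":[0,0,0],"fingers":-1}]' 80
python3 -c "
from h import *
need(.5245,.1078,.190)"
```

```text
t: 6.57
tcp_pos: [0.5249, 0.1084, 0.2047]
tool_rot: [0.041, 0.999, -0.0, -0.0]
force: [0.3, 0.1, -3.4]
finger_gap: 0.363
gripper_force: 82.8
t 6.57 tcp [0.5249 0.1084 0.2047] yaw 175.3 tilt 0.02 q6 -1.49 F [ 0.3  0.1 -3.4] T [-0.17 -0.05 -0.03] gap 0.363 grip 82.8
dp [ 0.0006 -0.0013  0.0294] rotz None
```

```bash
python3 -m crank '[{"dp":[0,0,0.008],"delta_rot":[0,0,0],"fingers":-1},{"dp":[0,0,0.008],"delta_rot":[0,0,0],"fingers":-1},{"dp":[0,0,0.008],"delta_rot":[0,0,0],"fingers":-1},{"dp":[0,0,0],"delta_rot":[0,0,0],"fingers":-1},{"dp":[0,0,0],"delta_rot":[0,0,0],"fingers":-1}]' 80
python3 -c "
from h import *
need(.5245,.1078,.188)"
```

```text
t: 6.98
tcp_pos: [0.5242, 0.1077, 0.192]
tool_rot: [0.041, 0.999, -0.001, -0.001]
force: [-0.1, -5.6, -4.6]
finger_gap: 0.366
gripper_force: 82.7
t 6.98 tcp [0.5242 0.1077 0.192 ] yaw 175.3 tilt 0.15 q6 -1.49 F [-0.1 -5.6 -4.6] T [-0.89  0.05  0.01] gap 0.366 grip 82.7
dp [-0.0006  0.0002  0.008 ] rotz None
```

```bash
python3 -m crank '[{"dp":[0,-0.003,0],"delta_rot":[0,0,0],"fingers":-1},{"dp":[0,0,0.005],"delta_rot":[0,0,0],"fingers":-1},{"dp":[0,0,0.005],"delta_rot":[0,0,0],"fingers":-1},{"dp":[0,0,0],"delta_rot":[0,0,0],"fingers":-1},{"dp":[0,0,0],"delta_rot":[0,0,0],"fingers":-1}]' 80
python3 -c "
from h import *
need(.5245,.1078,.188)"
```

```text
t: 7.4
tcp_pos: [0.5245, 0.1072, 0.1878]
tool_rot: [0.041, 0.999, 0.0, -0.0]
force: [-1.3, -0.6, -2.4]
finger_gap: 0.372
gripper_force: 83.2
t 7.4 tcp [0.5245 0.1072 0.1878] yaw 175.3 tilt 0.03 q6 -1.5 F [-1.3 -0.6 -2.4] T [-0.23  0.14 -0.02] gap 0.372 grip 83.2
dp [ 0.0001  0.0011 -0.0005] rotz None
```

```bash
python3 -m crank '[{"dp":[0,0,0.003],"delta_rot":[0,0,0],"fingers":-1},{"dp":[0,0,0],"delta_rot":[0,0,0],"fingers":-1},{"dp":[0,0,0],"delta_rot":[0,0,0],"fingers":-1}]' 80
python3 -c "
from h import *
need(.5245,.1072,.186)"
```

```text
t: 7.65
tcp_pos: [0.5246, 0.1072, 0.1873]
tool_rot: [0.041, 0.999, -0.0, 0.0]
force: [-1.8, -1.0, 5.4]
finger_gap: 0.368
gripper_force: 84.1
t 7.65 tcp [0.5246 0.1072 0.1873] yaw 175.3 tilt 0.01 q6 -1.5 F [-1.8 -1.   5.4] T [-0.26  0.56  0.06] gap 0.368 grip 84.1
dp [ 0.0001 -0.      0.0026] rotz None
```

```bash
python3 -m crank '[{"dp":[0,0,0.001],"delta_rot":[0,0,0.008],"fingers":-1},{"dp":[0,0,0],"delta_rot":[0,0,0.008],"fingers":-1},{"dp":[0,0,0],"delta_rot":[0,0,0.008],"fingers":-1},{"dp":[0,0,0],"delta_rot":[0,0,0.008],"fingers":-1},{"dp":[0,0,0],"delta_rot":[0,0,0],"fingers":-1}]' 80
python3 -c "
from h import *
need(.5245,.1072,.186)"
```

```text
t: 8.07
tcp_pos: [0.5248, 0.1067, 0.1875]
tool_rot: [0.142, 0.99, -0.001, 0.001]
force: [-3.1, -3.6, 9.2]
finger_gap: 0.367
gripper_force: 84.4
t 8.07 tcp [0.5248 0.1067 0.1875] yaw 163.7 tilt 0.09 q6 -1.29 F [-3.1 -3.6  9.2] T [-0.66  0.63 -0.06] gap 0.367 grip 84.4
dp [0.0009 0.0007 0.0031] rotz None
```

```bash
python3 -m crank '[{"dp":[0,0,0],"delta_rot":[0,0,0.008],"fingers":-1},{"dp":[0,0,0],"delta_rot":[0,0,0.008],"fingers":-1},{"dp":[0,0,0],"delta_rot":[0,0,0.008],"fingers":-1},{"dp":[0,0,0],"delta_rot":[0,0,0.008],"fingers":-1},{"dp":[0,0,0],"delta_rot":[0,0,0],"fingers":-1}]' 80
python3 -c "
from h import *
need(.5245,.1072,.186)"
```

```text
t: 8.48
tcp_pos: [0.5248, 0.1065, 0.1876]
tool_rot: [0.24, 0.971, -0.001, 0.001]
force: [-2.9, -3.6, 10.6]
finger_gap: 0.361
gripper_force: 84.4
t 8.48 tcp [0.5248 0.1065 0.1876] yaw 152.2 tilt 0.11 q6 -1.09 F [-2.9 -3.6 10.6] T [-0.77  0.65  0.01] gap 0.361 grip 84.4
dp [0.0012 0.001  0.0031] rotz None
```

```bash
python3 -m crank '[{"dp":[0,0,0],"delta_rot":[0,0,0.008],"fingers":-1},{"dp":[0,0,0],"delta_rot":[0,0,0.008],"fingers":-1},{"dp":[0,0,0],"delta_rot":[0,0,0.008],"fingers":-1},{"dp":[0,0,0],"delta_rot":[0,0,0.008],"fingers":-1},{"dp":[0,0,0],"delta_rot":[0,0,0],"fingers":-1}]' 80
python3 -c "
from h import *
need(.5245,.1072,.186)"
```

```text
t: 8.9
tcp_pos: [0.5247, 0.1063, 0.1876]
tool_rot: [0.337, 0.942, -0.001, 0.001]
force: [-4.5, -5.6, 10.3]
finger_gap: 0.364
gripper_force: 84.4
t 8.9 tcp [0.5247 0.1063 0.1876] yaw 140.7 tilt 0.12 q6 -0.89 F [-4.5 -5.6 10.3] T [-0.94  0.67 -0.1 ] gap 0.364 grip 84.4
dp [0.0015 0.0011 0.0032] rotz None
```

```bash
python3 -m crank '[{"dp":[0,-0.0024,0],"delta_rot":[0,0,0.008],"fingers":-1},{"dp":[0,0,0],"delta_rot":[0,0,0.008],"fingers":-1},{"dp":[0,0,0],"delta_rot":[0,0,0.008],"fingers":-1},{"dp":[0,0,0],"delta_rot":[0,0,0.008],"fingers":-1},{"dp":[0,0,0],"delta_rot":[0,0,0],"fingers":-1}]' 80
python3 -c "
from h import *
need(.5245,.1072,.186)"
```

```text
t: 9.32
tcp_pos: [0.5245, 0.1059, 0.1876]
tool_rot: [0.43, 0.903, 0.0, 0.001]
force: [-3.2, -2.1, 10.3]
finger_gap: 0.361
gripper_force: 84.3
t 9.32 tcp [0.5245 0.1059 0.1876] yaw 129.1 tilt 0.14 q6 -0.69 F [-3.2 -2.1 10.3] T [-0.58  0.54 -0.12] gap 0.361 grip 84.3
dp [0.0021 0.0017 0.0032] rotz None
```

```bash
python3 -m crank '[{"dp":[0,0,0],"delta_rot":[0,0,0.008],"fingers":-1},{"dp":[0,0,0],"delta_rot":[0,0,0.008],"fingers":-1},{"dp":[0,0,0],"delta_rot":[0,0,0.008],"fingers":-1},{"dp":[0,0,0],"delta_rot":[0,0,0.008],"fingers":-1},{"dp":[0,0,0],"delta_rot":[0,0,0],"fingers":-1}]' 80
python3 -c "
from h import *
need(.5245,.1072,.186)"
```

```text
t: 9.73
tcp_pos: [0.5243, 0.1057, 0.1876]
tool_rot: [0.518, 0.855, -0.0, 0.001]
force: [-3.2, -3.3, 9.4]
finger_gap: 0.361
gripper_force: 84.3
t 9.73 tcp [0.5243 0.1057 0.1876] yaw 117.6 tilt 0.13 q6 -0.49 F [-3.2 -3.3  9.4] T [-0.74  0.53 -0.05] gap 0.361 grip 84.3
dp [0.0025 0.0017 0.0032] rotz None
```

```bash
python3 -m crank '[{"dp":[0,0,0],"delta_rot":[0,0,0.008],"fingers":-1},{"dp":[0,0,0],"delta_rot":[0,0,0.008],"fingers":-1},{"dp":[0,0,0],"delta_rot":[0,0,0.008],"fingers":-1},{"dp":[0,0,0],"delta_rot":[0,0,0.008],"fingers":-1},{"dp":[0,0,0],"delta_rot":[0,0,0],"fingers":-1}]' 80
python3 -c "
from h import *
need(.5245,.1072,.186)"
```

```text
t: 10.15
tcp_pos: [0.5242, 0.1055, 0.1874]
tool_rot: [0.601, 0.799, -0.0, 0.001]
force: [-3.4, -5.1, 8.4]
finger_gap: 0.365
gripper_force: 84.2
t 10.15 tcp [0.5242 0.1055 0.1874] yaw 106.1 tilt 0.12 q6 -0.29 F [-3.4 -5.1  8.4] T [-0.85  0.57  0.03] gap 0.365 grip 84.2
dp [0.0031 0.0015 0.0029] rotz None
```

```bash
python3 -m crank '[{"dp":[-0.0016,-0.0017,0.001],"delta_rot":[0,0,0.007],"fingers":-1},{"dp":[0,0,0],"delta_rot":[0,0,0.007],"fingers":-1},{"dp":[0,0,0],"delta_rot":[0,0,0.007],"fingers":-1},{"dp":[0,0,0],"delta_rot":[0,0,0],"fingers":-1},{"dp":[0,0,0],"delta_rot":[0,0,0],"fingers":-1}]' 80
python3 -c "
from h import *
need(.5245,.1072,.186)"
```

```text
t: 10.57
tcp_pos: [0.5237, 0.1052, 0.1868]
tool_rot: [0.652, 0.758, 0.0, 0.001]
force: [-2.5, -1.4, 7.0]
finger_gap: 0.366
gripper_force: 84.1
t 10.57 tcp [0.5237 0.1052 0.1868] yaw 98.6 tilt 0.1 q6 -0.16 F [-2.5 -1.4  7. ] T [-0.41  0.48 -0.04] gap 0.366 grip 84.1
dp [0.0038 0.0021 0.0016] rotz None
```

```bash
python3 -m crank '[{"dp":[0,0,0.002],"delta_rot":[0,0,0.006],"fingers":-1},{"dp":[0,0,0.001],"delta_rot":[0,0,0.006],"fingers":-1},{"dp":[0,0,0],"delta_rot":[0,0,0],"fingers":-1},{"dp":[0,0,0],"delta_rot":[0,0,0],"fingers":-1}]' 80
python3 -c "
from h import *
need(.5245,.1072,.186)"
```

```text
t: 10.9
tcp_pos: [0.5234, 0.1053, 0.1852]
tool_rot: [0.68, 0.733, 0.0, 0.0]
force: [-2.0, -0.9, 5.2]
finger_gap: 0.366
gripper_force: 83.9
t 10.9 tcp [0.5234 0.1053 0.1852] yaw 94.2 tilt 0.07 q6 -0.09 F [-2.  -0.9  5.2] T [-0.22  0.43 -0.07] gap 0.366 grip 83.9
dp [ 0.0037  0.0024 -0.0016] rotz None
```

Dropping in: z is falling with the force low. I'll go on the same way.

```bash
python3 -m crank '[{"dp":[0,0,0.003],"delta_rot":[0,0,0.006],"fingers":-1},{"dp":[0,0,0.003],"delta_rot":[0,0,0.004],"fingers":-1},{"dp":[0,0,0],"delta_rot":[0,0,0],"fingers":-1},{"dp":[0,0,0],"delta_rot":[0,0,0],"fingers":-1}]' 80
python3 -c "
from h import *
need(.5245,.1072,.186)"
```

```text
t: 11.23
tcp_pos: [0.5231, 0.1053, 0.1818]
tool_rot: [0.703, 0.711, 0.0, 0.0]
force: [-2.7, -1.2, 2.4]
finger_gap: 0.365
gripper_force: 83.4
t 11.23 tcp [0.5231 0.1053 0.1818] yaw 90.6 tilt 0.03 q6 -0.02 F [-2.7 -1.2  2.4] T [-0.26  0.42 -0.23] gap 0.365 grip 83.4
dp [ 0.0037  0.0028 -0.0084] rotz None
```

```bash
python3 -m crank '[{"dp":[0,0,0.003],"delta_rot":[0,0,0],"fingers":-1},{"dp":[0,0,0.004],"delta_rot":[0,0,0],"fingers":-1},{"dp":[0,0,0],"delta_rot":[0,0,0],"fingers":-1},{"dp":[0,0,0],"delta_rot":[0,0,0],"fingers":-1}]' 80
python3 -c "
from h import *
need(.5245,.1072,.186)"
```

```text
t: 11.57
tcp_pos: [0.523, 0.1053, 0.1789]
tool_rot: [0.703, 0.711, -0.0, -0.0]
force: [-4.8, -2.0, 13.9]
finger_gap: 0.368
gripper_force: 84.8
t 11.57 tcp [0.523  0.1053 0.1789] yaw 90.6 tilt 0.01 q6 -0.02 F [-4.8 -2.  13.9] T [-0.32  0.86 -0.27] gap 0.368 grip 84.8
dp [ 0.0039  0.003  -0.0142] rotz None
```

Home: TCP z fell 8.6 mm from the rib contact to .179, the expected value for home. Next is winding clockwise, following the small grip offset.

```bash
python3 -m crank '[{"dp":[0,-0.0015,-0.001],"delta_rot":[0,0,0],"fingers":-1},{"dp":[0,-0.0004,0],"delta_rot":[0,0,0.014],"fingers":-1},{"dp":[0,-0.0004,0],"delta_rot":[0,0,0.014],"fingers":-1},{"dp":[0,-0.0004,0],"delta_rot":[0,0,0.014],"fingers":-1},{"dp":[0,-0.0004,0],"delta_rot":[0,0,0.014],"fingers":-1},{"dp":[0,-0.0004,0],"delta_rot":[0,0,0.014],"fingers":-1},{"dp":[0,0,0],"delta_rot":[0,0,0],"fingers":-1}]' 100
python3 -c "
from h import *
need(.5245,.1072,.186)"
```

```text
t: 12.15
tcp_pos: [0.5226, 0.1052, 0.179]
tool_rot: [0.842, 0.54, 0.001, 0.001]
force: [-1.6, -1.9, 7.3]
finger_gap: 0.359
gripper_force: 99.1
t 12.15 tcp [0.5226 0.1052 0.179 ] yaw 65.4 tilt 0.17 q6 0.42 F [-1.6 -1.9  7.3] T [-0.37  0.31  0.13] gap 0.359 grip 99.1
dp [ 0.0052  0.002  -0.0139] rotz None
```

```bash
python3 -m crank '[{"dp":[0,-0.0004,0],"delta_rot":[0,0,0.016],"fingers":-1},{"dp":[0,-0.0004,0],"delta_rot":[0,0,0.016],"fingers":-1},{"dp":[0,-0.0004,0],"delta_rot":[0,0,0.016],"fingers":-1},{"dp":[0,-0.0004,0],"delta_rot":[0,0,0.016],"fingers":-1},{"dp":[0,-0.0004,0],"delta_rot":[0,0,0.016],"fingers":-1},{"dp":[0,0,0],"delta_rot":[0,0,0],"fingers":-1}]' 100
python3 -c "
from h import *
need(.5245,.1072,.186)"
```

```text
t: 12.65
tcp_pos: [0.5219, 0.1056, 0.179]
tool_rot: [0.949, 0.314, 0.001, 0.001]
force: [-1.3, -3.4, 8.1]
finger_gap: 0.359
gripper_force: 99.1
t 12.65 tcp [0.5219 0.1056 0.179 ] yaw 36.6 tilt 0.19 q6 0.92 F [-1.3 -3.4  8.1] T [-0.46  0.35  0.11] gap 0.359 grip 99.1
dp [ 0.0061  0.0006 -0.0139] rotz None
```

```bash
python3 -m crank '[{"dp":[0,-0.0004,0],"delta_rot":[0,0,0.017],"fingers":-1},{"dp":[0,-0.0004,0],"delta_rot":[0,0,0.017],"fingers":-1},{"dp":[0,-0.0004,0],"delta_rot":[0,0,0.017],"fingers":-1},{"dp":[0,-0.0004,0],"delta_rot":[0,0,0.017],"fingers":-1},{"dp":[0,-0.0004,0],"delta_rot":[0,0,0.017],"fingers":-1},{"dp":[0,-0.0004,0],"delta_rot":[0,0,0.017],"fingers":-1},{"dp":[0,0,0],"delta_rot":[0,0,0],"fingers":-1},{"dp":[0,0,0],"delta_rot":[0,0,0],"fingers":-1}]' 100
python3 - <<'E'
from h import *
need(.5245,.1072,.186)
p,d=manip.snapshot('scene');np.savez('pics/scene5.npz',p=p,d=d)
W=cloud("scene",d);x,y,z=np.moveaxis(W,-1,0);h=cv2.cvtColor(p,cv2.COLOR_RGB2HSV)
m=(h[...,0]<15)&(h[...,1]>80)&(z>.13)&(z<.18)&(np.hypot(x-.524,y-.107)<.11)
k=m&(z>.155)
if k.any():
    c=W[k].mean(0);print(m.sum(),k.sum(),c,np.nanmax(z[m]),np.degrees(np.arctan2(c[1]-.107,c[0]-.524)),np.hypot(c[0]-.524,c[1]-.107))
cv2.imwrite('pics/scene5.png',cv2.resize(p[160:280,270:420],None,fx=5,fy=5)[...,::-1])
E
```

```text
t: 13.32
tcp_pos: [0.5215, 0.1064, 0.179]
tool_rot: [1.0, 0.0, 0.002, 0.001]
force: [-1.2, -3.6, 6.9]
finger_gap: 0.363
gripper_force: 99.1
t 13.32 tcp [0.5215 0.1064 0.179 ] yaw 0.0 tilt 0.2 q6 1.56 F [-1.2 -3.6  6.9] T [-0.73  0.32  0.15] gap 0.363 grip 99.1
dp [ 0.0061 -0.0015 -0.014 ] rotz None
118 58 [0.45063666 0.11091172 0.16169259] 0.16632118783585936 176.94788596125727 0.07346755321470094
```

View pics/scene5.png

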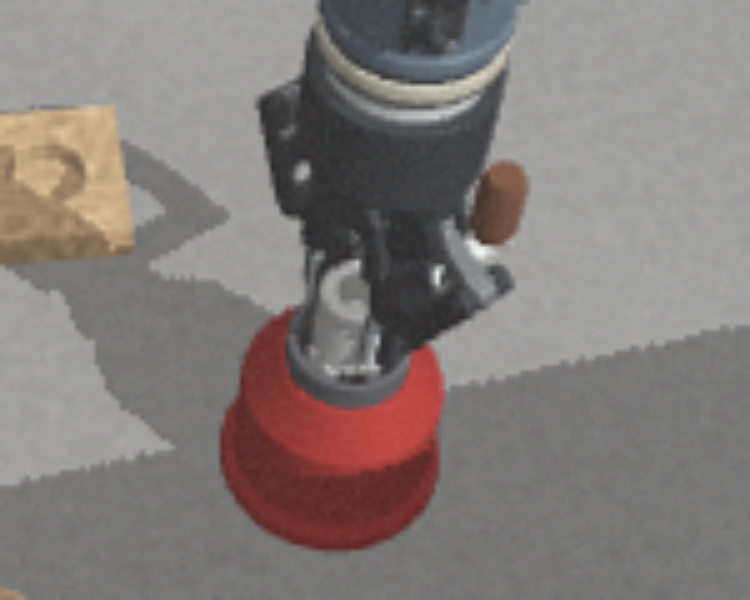

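The knob followed: it sits at 177° with its top at z .163–.166 (.163 expected at home), and the sleeve is down inside the cup rim at crop (345,330). I'll release and rise.

```bash
python3 -m crank '[{"dp":[0,0,-0.001],"delta_rot":[0,0,0],"fingers":-1},{"dp":[0,0,0],"delta_rot":[0,0,0],"fingers":0.2},{"dp":[0,0,0],"delta_rot":[0,0,0],"fingers":0.6},{"dp":[0,0,0],"delta_rot":[0,0,0],"fingers":0.6},{"dp":[0,0,0],"delta_rot":[0,0,0],"fingers":0.6},{"dp":[0,0,0],"delta_rot":[0,0,0],"fingers":0.6}]' 30
python3 -m crank '[{"dp":[0,0,-0.02],"delta_rot":[0,0,0],"fingers":0.6},{"dp":[0,0,-0.05],"delta_rot":[0,0,0],"fingers":0.6},{"dp":[0,0,-0.07],"delta_rot":[0,0,0],"fingers":0.6},{"dp":[0,0,-0.07],"delta_rot":[0,0,0],"fingers":0.6},{"dp":[0,0,-0.07],"delta_rot":[0,0,0],"fingers":0.6},{"dp":[0,0,-0.03],"delta_rot":[0,0,0],"fingers":0.6},{"dp":[0,0,0],"delta_rot":[0,0,0],"fingers":0.6},{"dp":[0,0,0],"delta_rot":[0,0,0],"fingers":0.6}]' 30
python3 - <<'E'
from h import *
need(.5245,.1072,.186)
p,d=manip.snapshot('scene')
W=cloud("scene",d);x,y,z=np.moveaxis(W,-1,0);h=cv2.cvtColor(p,cv2.COLOR_RGB2HSV)
m=(h[...,0]<15)&(h[...,1]>80)&(z>.13)&(z<.18)&(np.hypot(x-.524,y-.107)<.11);k=m&(z>.155);c=W[k].mean(0)
print(c,np.nanmax(z[m]),np.degrees(np.arctan2(c[1]-.107,c[0]-.524)))
g=(z>.128)&(z<.142)&(np.hypot(x-.524,y-.107)<.02);print("sleeve top",g.sum(),np.median(W[g],0))
cv2.imwrite('pics/scene6.png',cv2.resize(p[150:280,270:420],None,fx=4.5,fy=4.5)[...,::-1])
E
```

```text
t: 13.87
tcp_pos: [0.5204, 0.1073, 0.1782]
tool_rot: [1.0, -0.001, -0.0, -0.0]
force: [-0.3, -0.1, 0.6]
finger_gap: 0.797
gripper_force: 0.0
t: 14.53
tcp_pos: [0.5205, 0.1071, 0.3349]
tool_rot: [1.0, -0.001, 0.002, -0.0]
force: [-0.5, -0.6, -0.2]
finger_gap: 0.8
gripper_force: 0.0
t 14.53 tcp [0.5205 0.1071 0.3349] yaw -0.1 tilt 0.18 q6 1.56 F [-0.5 -0.6 -0.2] T [0.04 0.05 0.  ] gap 0.8 grip 0.0
dp [ 7.200e-03 -1.000e-04  2.979e-01] rotz None
[0.45000281 0.10803673 0.16162511] 0.1660418878952794 179.19731548262095
sleeve top 155 [0.52361011 0.10818744 0.13506296]
```

View pics/scene6.png

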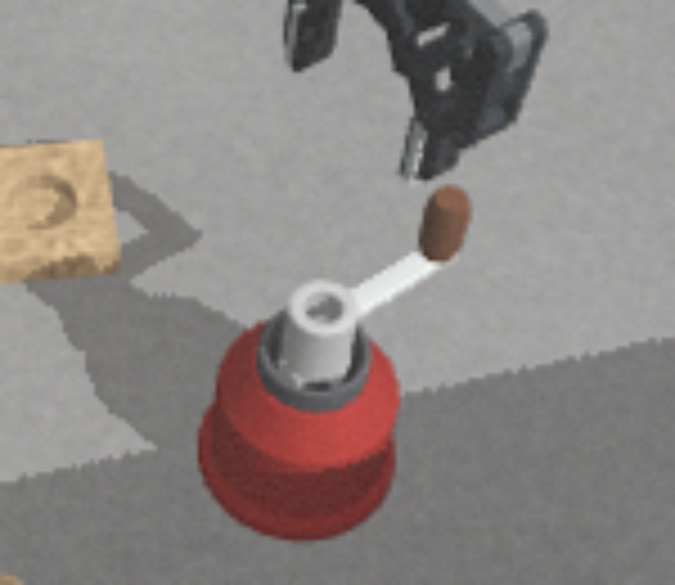

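The sleeve sits upright in the cup at crop (322,330). Its top is at z .135, as expected at home, and the gripper is well clear.

```bash
python3 -c "
from station import manip
print(manip.sign_off())"
```

```text
the job is handed in; nothing more can be done
None
```

I handed the job in with the crank let go, upright and fully home on the mill (sleeve top at z = 0.135 m, as it should be), wound about a quarter turn clockwise by wrist angle, in 14.5 s. The hand-in gave no verdict back, and I didn't re-measure the mortar, bowl and spoon, though the arm kept well clear of them.

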